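# Reverse the ratchet and clamp the saw blank

### The arm

A 6-joint arm with a two-finger parallel gripper is mounted at the origin on the work surface. World frame = base frame: x ahead of the robot, y to its left, z up, the work surface at z = 0. Lengths are in m, angles in degrees, forces in N, time in s.
With the tool pointing down it reaches from about 0.35 to 0.975 m from the base axis. Payload 7.1 kg.
Tool frame: the origin (TCP) lies at the very end of the fingers, on their centre line; the grasp point (between the pads) lies 19 mm behind it (ctrl.grasp_offset is the distance from the TCP to the grasp point, in m); z points along the fingers, y is the line along which they close (so a half turn about z gives the same grasp; the last joint's range is limited). The gripper opens to 88 mm and grips with 3 to 60 N. Pads are 20 mm wide; open, the fingers measure 115 mm over their backs; the gripper's body (75 mm by 178 mm) begins 61 mm behind the grasp point.
Start: joints at [-72.823, 24.242, 93.386, -0, 62.372, -1.089], TCP at [0.196, -0.593, 0.223] pointing down, gripper open.
Joint ranges: [-172.04, 172.04], [-51.8, 120.97], [4.93, 147.93], [-75.15, 255.16], [6.16, 154.13], [-145.62, 145.62]. Speed limits (degrees/s): [136.94, 136.94, 172.46, 180, 180, 180].

### API

Orientations are given as a 3x3 rotation matrix whose columns are the frame's x, y, z axes.
In Python, from station import state, grab_frame, camera_info, ticket, ctrl gives the robot as it stands.
- The arm moves only by the shell command python3 -m handwheel 'ROWS'. ROWS is a JSON object of lists of equal length, an entry for each row: "hand": the closure in counts, from 0 (fully open) to 255 (shut); "xyz": the shift along the tool's x, y, z in mm, a list of three; "rotation": the turn, a rotation vector about the tool's x, y, z in degrees, a list of three. A call has exactly 8 rows; each row is the pose to reach, as a shift and turn from the pose commanded when the call began, along the tool's axes at that moment; what a row does not reach only later rows make up. A row lasts 1/12 s, in which the tool goes at most 41.7 mm and 7.16 degrees, less where a joint would pass 70% of its speed; a pose out of reach is approached as far as the arm can. A call with a gripper value outside its range is refused whole. The fingers move at their own pace and stop on an object; the grip force is fixed at half the most. Time passes only in rows, so rows that repeat a pose let the fingers close, or fill a call up. It gives the time, the measured TCP pose, the force, the opening and the grip force at its end, in the units of the state.
- state(): the state, without advancing time (a new reading comes with each control period).
- grab_frame(name): name is "scene" or "top" or "wrist"; returns (picture, depth): 400x640x3 uint8, blue, green, red; 400x640 float32, m along the optical axis (not along the pixel's ray), 0 where there is no reading.
- camera_info(name): a dict with "fx", "fy", "cx", "cy" (pixels), "k1" (the pictures are not rectified: a ray, as slopes to the right and down, at radius r is drawn at 1 + k1 r^2 times it, then the intrinsics apply), "rvec" (rotation vector, rad) and "tvec" (3), from world to camera coordinates, as OpenCV has them; the wrist camera has in their place "hand_eye" (4x4, takes a point from camera to tool coordinates, whose origin is the TCP and whose axes are the flange's). Camera axes: x right, y down, z forward; pixel columns grow to the right and rows downward; lengths in m; the calibration is good to about 2 mm. A picture is of the moment at which its call begins: read the wrist's pose just before it. camera_info takes no time and is no camera call.
- ticket.hand_in(): hands the job in; it is judged then, once.
The state is a dict: "time_s": time; "qpos": joint angles; "joint_vel": joint speeds; "joint_torque": joint torques, N m; "ee_pos": TCP position; "orientation": TCP orientation; "force": force on the tool from outside, world axes, zero at the start; "moment": the same for the moment, N m; "gripper_width": finger opening in m; "gripper_force": force on a finger pad.
Only numpy, scipy, OpenCV 4.12 (cv2) and the standard library are available. Lean on these libraries where they do the work, as an engineer would, in place of code of your own. Each camera call takes 0.05 s, during which the arm holds its last target. There are 200 camera calls.

### The job

The ratchet of the green edge clamp is still set to loosen. Flip its yellow lever over to the tightening side, swing the red-knobbed handle right back (clockwise from above) to feel that it now free-wheels without opening the jaw, then work the handle to and fro until the rubber pad holds the wooden blank snugly against the aluminium fence, at about 75 N and never crushed. Let go without touching the blank, and leave the loose things around it alone.

Things in the scene. Friction and masses are not known exactly. Their poses are not given: they have to be found in the camera images.
- clamp: Green and dark steel edge clamp bolted to the bench: bed plate 124 x 310 x 12 mm (x, y, z), from y = -100 to +210 mm, with a 64 mm square green gear housing. Origin: on the bench under the vertical ratchet axis, z up; its +y is the closing direction, from jaw to fence. Fixed during a run, but its place and yaw (up to 0.3 rad) differ every time.
- axis (a point): Point on the vertical ratchet axis, 75 mm above the bench; the handle turns about it. Effort at the knob along its arc: about 11 N (1.4 N m) to drive the idle jaw, settling to 7 to 9 N when held still, about 1 N to free-wheel, with clicks every 0.52 rad. After a change of direction up to 0.52 rad is lost before the ratchet bites.
- handle (a joint): Angle (rad) of the steel ratchet handle about the axis, counter-clockwise from above positive; at 0 it points along the clamp's -x; end stops at -0.62 and +0.62; starts near +0.45. Counter-clockwise (knob towards the clamp's -y) is the tightening stroke, clockwise the return stroke. Bar 22 mm wide, its top 73 mm above the bench.
- knob (a point): Middle of the red upright round knob on the handle's end, 125 mm from the axis and 102 mm above the bench. Knob 26 mm across, from 72 to 126 mm above the bench; fixed to the handle, so it turns with it.
- lever (a joint): Angle (rad) of the yellow reversing lever on top of the handle: 0 = loosening, 0.80 = tightening (counter-clockwise from above); snaps over its centre at 0.40 (2 N at the tab). Pivot on the handle, 42 mm from the axis. It may stop at about 0.57, a pawl resting on a tooth, and snaps home as the handle moves; that is good.
- tab (a point): Upper part of the lever's upright yellow tab, 95 mm above the bench; tab 14 mm along the lever, 10 mm thick, 76 to 106 mm above the bench. The lever points from its pivot to the axis, so the tab stands almost over the axis. To tighten, push it some 33 mm square to the handle, 90 degrees counter-clockwise from the direction knob to axis (roughly the clamp's +y).
- jaw (a joint): Travel (m) of the moving jaw in the clamp's +y: 0 at the start, positive closing, 0.010 m per rad of driven handle. Stays where it is left (130 N of own friction).
- pad: Black rubber-faced spring pad on the jaw, 80 x 8 x 20 mm, stiffly sprung (30 N per mm, up to 6 mm). Its origin lies at the clamp's origin when the jaw is at 0; its pressing face (pad_face) is 78 mm from there towards +y.
- pad_face (a point): Middle of the pad's pressing face, 23.5 mm above the bench.
- board: Loose light wooden saw blank 100 x 60 x 18 mm on the 12 mm bed between pad and fence; origin at the centre of its underside, the 60 mm along the clamp's y. Starts within 3 mm of the fence, 5 to 16 mm from the pad. With L newtons of clamping load the moving knob takes about 11 + 0.08 L newtons (17 N at 75 N); held still after a short push it reads 2 to 3 N less.
- fence: Fixed aluminium fence bar 110 x 20 x 34 mm on the bed; origin at the centre of its underside, its near face 10 mm towards the clamp's -y.
- blade_jar: Clear jar with green cap, 52 mm across, 75 mm high, loose; leave alone. Origin under its centre.
- offcut: Loose plywood offcut 75 x 45 x 22 mm; leave alone. Origin under its centre.
- brush: Loose bench brush 170 mm long lying on the bench; leave alone.
Mind the look-alikes: they are no part of the job. What is shaped like the board but blue or turquoise is not meant.

How it is judged (in metres and radians):
On the way, in this order (a step that is already met when the one before it is completed fails the run):
1. the lever is flipped to the tightening side, over its centre (value of joint lever above 0.48 rad), for 0.1 s.
2. the handle is swung back clockwise past -0.2 rad, lever still over, jaw not opened by over 2 mm (value of joint handle below -0.2 rad and value of joint lever above 0.48 rad and value of joint jaw above -0.002 m), for 0.1 s.
3. the pad presses the blank with more than 40 N (contact force between pad and board above 40 N), for 0.2 s.
At the end, for the whole second after the job is handed in: The blank is flat on the bed and at rest, clamped between pad and fence with 40 to 110 N (over 30 N on the fence), the lever is still on the tightening side (over 0.48 rad), and the robot has let go (contact force between pad and board between 40 and 110 N and contact force between board and fence above 30 N and value of joint lever above 0.48 rad and angle between board's own z axis and vertical below 0.06 rad and linear speed of board below 0.01 m/s and y of board in the frame of fence between -0.043 and -0.036 m); the robot touches nothing.
It fails at once if the jaw is driven open by more than 4 mm (value of joint jaw below -0.004 m).
It fails at once if the blank is crushed: pad force over 130 N (contact force between pad and board above 130 N).
It fails at once if the robot touches the blank (contact force between any of the arm, the fingers and board above 1 N).
It fails at once if the jar, the offcut or the brush is moved by more than 15 mm (distance of any of blade_jar, offcut, brush from where it was at the start of the episode above 0.015 m).
It also fails if it takes over 72 s, if anything falls off the work surface, if the arm or the gripper's body presses on something with over 40 N, if the wrist force passes 120 N, or if a joint passes its speed limit or range.

## Working session

There is one attempt and no reset: what is moved stays moved. The work goes in short steps, Python scripts to look and compute and a shell command to move; the robot and the scene stay as the last step left them, time stands still between calls to the robot, and variables do not carry over. Pictures are saved under pics/ and viewed, at most 10 in all, crops included, and the job is handed in when it is done.

```bash
ls; mkdir -p pics
python3 - <<'E'
from station import *
import cv2
s=state();print({k:s[k] for k in('time_s','ee_pos','orientation','force','gripper_width')})
a,d=grab_frame("scene");b,e=grab_frame("top")
import numpy as np
np.savez('f0.npz',a=a,d=d,b=b,e=e)
cv2.imwrite('pics/a.png',a);cv2.imwrite('pics/b.png',b)
for n in("scene","top","wrist"):print(n,camera_info(n))
E
```

```text
pics
{'time_s': 0.0, 'ee_pos': array([ 0.19571843, -0.59298044,  0.22190524]), 'orientation': array([[ 9.49634248e-01,  3.13360151e-01, -4.59718136e-04],
       [ 3.13360488e-01, -9.49633147e-01,  1.44603843e-03],
       [ 1.65672407e-05, -1.51726512e-03, -9.99998849e-01]]), 'force': array([ 0.50713488,  0.19750982, -0.67802027]), 'gripper_width': 0.08794876217185608}
scene {'fx': 415.3030945573989, 'fy': 415.3030945573989, 'cx': 318.0071686868039, 'cy': 198.5507168630356, 'k1': -0.09852474764080436, 'rvec': array([ 2.30800763,  1.29623025, -0.36321552]), 'tvec': array([-0.33895068, -0.39335973,  1.2113365 ])}
top {'fx': 510.4398406318813, 'fy': 510.4398406318813, 'cx': 317.97571358835825, 'cy': 202.66693202147937, 'k1': -0.12645805801428786, 'rvec': array([ 2.15422966, -2.17910008,  0.1156984 ]), 'tvec': array([0.03564324, 0.62506263, 1.25441918])}
wrist {'fx': 284.64166910762737, 'fy': 284.64166910762737, 'cx': 319.2205438495226, 'cy': 200.59621711495876, 'k1': -0.009236225352811099, 'hand_eye': array([[ 6.39910449e-04, -9.68009140e-01, -2.50914118e-01,
         6.88786850e-02],
       [ 9.99999789e-01,  5.92147303e-04,  2.65853166e-04,
        -2.41363601e-04],
       [-1.08770177e-04, -2.50914235e-01,  9.68009315e-01,
        -1.61958153e-01],
       [ 0.00000000e+00,  0.00000000e+00,  0.00000000e+00,
         1.00000000e+00]])}
```

View pics/a.png

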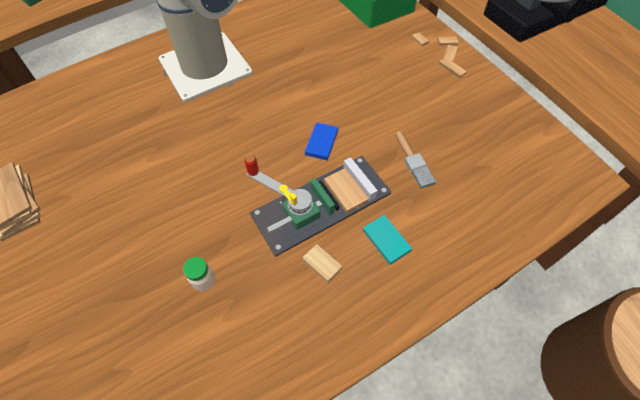

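View pics/b.png

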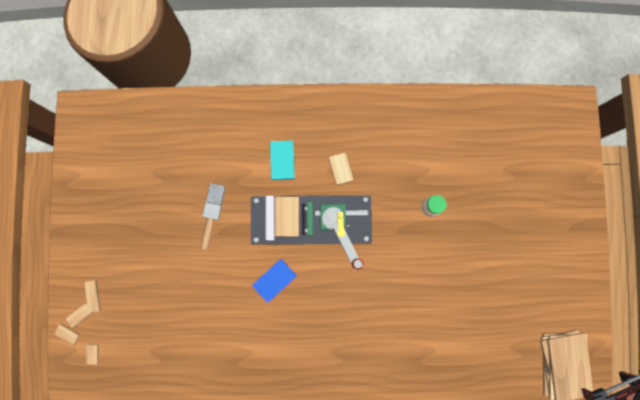

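The pictures show the clamp (top view: bed cols 251–371, rows 195–244), with the fence to the left. The knob is at (357,264) and the yellow lever at about (341,222). The jar is at (435,205), the offcut at (341,168) and the brush at (212,215).

```bash
cat > h.py <<'E'
import numpy as np,cv2
from station import state,grab_frame,camera_info,ctrl
def cam(n,s=None):
    c=camera_info(n)
    if 'rvec' in c:
        R=cv2.Rodrigues(c['rvec'])[0];return c,R.T,-R.T@c['tvec']
    T=np.eye(4);T[:3,:3]=s['orientation'];T[:3,3]=s['ee_pos'];T=T@c['hand_eye'];return c,T[:3,:3],T[:3,3]
def ray(n,uv,s=None):
    c,R,o=cam(n,s)
    K=np.array([[c['fx'],0,c['cx']],[0,c['fy'],c['cy']],[0,0,1]])
    p=cv2.undistortPoints(np.float64([[uv]]),K,np.array([c['k1'],0,0,0,0.]))[0,0]
    return o,R@np.array([p[0],p[1],1])
def plane(n,uv,z,s=None):
    o,d=ray(n,uv,s);return o+d*(z-o[2])/d[2]
def meet(r1,r2):
    A=np.c_[r1[1],-r2[1]];t=np.linalg.lstsq(A,r2[0]-r1[0],rcond=None)[0]
    a=r1[0]+t[0]*r1[1];b=r2[0]+t[1]*r2[1];return (a+b)/2,np.linalg.norm(a-b)
def blobs(img,lo,hi,amin=15):
    m=cv2.inRange(cv2.cvtColor(img,cv2.COLOR_BGR2HSV),lo,hi)
    n,l,st,ce=cv2.connectedComponentsWithStats(m)
    return [(ce[i].round(1),st[i].tolist(),l==i) for i in np.argsort(-st[:,4]) if i and st[i,4]>=amin]
RED=((0,140,60),(7,255,255));YEL=((22,150,120),(34,255,255));GRN=((45,60,20),(85,255,255))
E
python3 - <<'E'
from h import *
f=np.load('f0.npz')
for n,i in(('scene','a'),('top','b')):
    for nm,c in(('red',RED),('yel',YEL)):
        print(n,nm,[(x[0],x[1]) for x in blobs(f[i],*c)][:3])
hsv=cv2.cvtColor(f['b'],cv2.COLOR_BGR2HSV)
m=cv2.inRange(hsv,(0,0,0),(179,110,95));m[:150]=0;m[290:]=0;m[:,:230]=0;m[:,400:]=0
m=cv2.morphologyEx(m,cv2.MORPH_CLOSE,np.ones((25,25)))
c=max(cv2.findContours(m,0,2)[0],key=cv2.contourArea)
r=cv2.minAreaRect(c);bx=cv2.boxPoints(r);print(r)
P=np.array([plane('top',q,.012) for q in bx]);print(P.round(4),[np.linalg.norm(P[i]-P[i-1]).round(4) for i in range(4)])
print(plane('top',(357,264),.126))
E
```

```text
scene red [(array([251.4, 167. ]), [245, 159, 13, 17, 152])]
scene yel [(array([288.3, 194.2]), [280, 185, 17, 20, 142])]
top red []
top yel []
((316.5, 219.5), (33.0, 31.0), 90.0)
[[ 0.6274  0.072   0.012 ]
 [ 0.6264 -0.0075  0.012 ]
 [ 0.5419 -0.0063  0.012 ]
 [ 0.5428  0.0727  0.012 ]] [np.float64(0.0846), np.float64(0.0795), np.float64(0.0846), np.float64(0.079)]
[ 0.47160689 -0.06021756  0.126     ]
```

Run:
```python
from h import *
f=np.load('f0.npz')
hsv=cv2.cvtColor(f['b'],cv2.COLOR_BGR2HSV)
for u,v in((357,262),(355,264),(341,220),(340,226),(256,220),(300,240),(360,200),(360,230)):print((u,v),hsv[v,u])
m=cv2.inRange(hsv,(95,0,0),(179,150,130));m[:185]=0;m[250:]=0;m[:,:240]=0;m[:,380:]=0
x=f['b'][180:280,240:380];cv2.imwrite('pics/c.png',cv2.resize(x,None,fx=5,fy=5,interpolation=2))
```

```text
(357, 262) [ 85   7 213]
(355, 264) [ 80   4 206]
(341, 220) [ 30 137 253]
(340, 226) [ 29 145 254]
(256, 220) [110  22 105]
(300, 240) [109  27 104]
(360, 200) [108  25 103]
(360, 230) [105  25 104]
```

View pics/c.png

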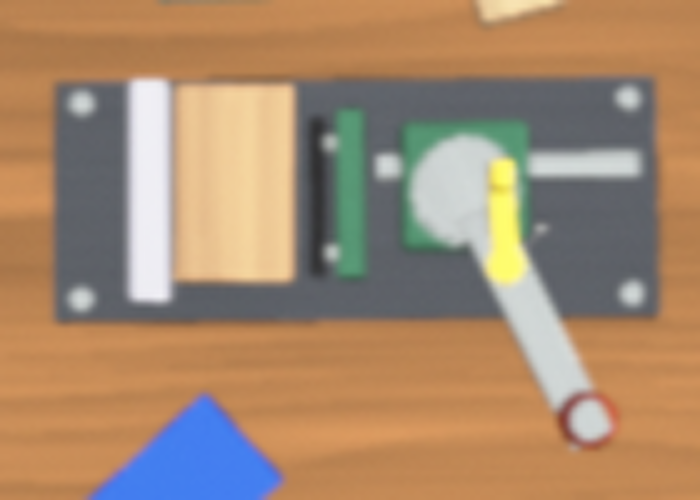

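Top crop (×5): the bed corners, knob ring (588,418) and lever pivot (505,265) with its tab at (502,172) are all clear. The fence lies to the left (+y).

Run:
```python
from h import *
q=lambda u,v:(u/5+240-.4,v/5+180-.4)
P=np.array([plane('top',q(*p),.012) for p in((55,83),(657,77),(658,318),(55,322))])
print(P.round(4),[np.linalg.norm(P[i]-P[i-1]).round(4) for i in range(4)])
y=(P[0]+P[3]-P[1]-P[2])/2; y/=np.linalg.norm(y);x=np.array([y[1],-y[0],0])
C=P.mean(0);o=C-.055*y;print('y',y,'yaw',np.arctan2(-y[0],y[1]),'axis',o)
k=plane('top',q(588,418),.126);print('knob',k,np.linalg.norm((k-o)[:2]))
v=k-o;print('handle',np.arctan2(-(v@y),-(v@x)))
print('tabtop',plane('top',q(502,170),.106),'pivot',plane('top',q(505,265),.08), 'disk',plane('top',q(465,190),.073))
f=np.load('f0.npz')
def meet2(a,b):return meet(ray('scene',a),ray('top',b))
print(meet2((251.5,159.5),q(588,418)))
for n,z,p in(('jar',.075,(435,205)),('off',.022,(341,168))):print(n,plane('top',p,z))
```

```text
[[ 0.6465  0.2017  0.012 ]
 [ 0.646  -0.1082  0.012 ]
 [ 0.5223 -0.106   0.012 ]
 [ 0.5237  0.2015  0.012 ]] [np.float64(0.1228), np.float64(0.3099), np.float64(0.1237), np.float64(0.3075)]
y [0.00303378 0.9999954  0.        ] yaw -0.0030337826292590304 axis [ 0.58442288 -0.00774275  0.012     ]
knob [ 0.47344723 -0.0607134   0.126     ] 0.12296944675126464
handle 0.44837152387208923
tabtop [ 0.59094607 -0.02348199  0.106     ] pivot [ 0.54704398 -0.02535258  0.08      ] disk [ 0.58417312 -0.00672994  0.073     ]
(array([ 0.47406542, -0.05933919,  0.1217925 ]), np.float64(0.0036332716164296664))
jar [ 0.6119068  -0.25881195  0.075     ]
off [ 0.71541889 -0.03164192  0.022     ]
```

```bash
python3 -m handwheel '{"hand":[255,255,255,255,255,255,255,255],"xyz":[[30,-21,0],[62,-43,0],[95,-66,0],[128,-89,0],[161,-112,0],[194,-135,0],[227,-158,0],[260,-180,0]],"rotation":[[0,0,-1],[0,0,-2],[0,0,-3],[0,0,-4],[0,0,-5],[0,0,-6],[0,0,-7],[0,0,-7.4]]}'
python3 - <<'E'
from h import *
f=np.load('f0.npz');q=lambda u,v:(u/5+240-.4,v/5+180-.4)
for p,z in(((295,190),.03),((313,195),.0335),((173,190),.03),((170,190),.046)):print(p,plane('top',q(*p),z))
s=state();d=np.array([.6027,-.0479,.2])-s['ee_pos'];print(s['orientation'].T@d*1000,s['orientation'].round(3).tolist())
E
```

```text
time_s: 0.77
ee_pos: [0.3869, -0.3391, 0.2225]
orientation: [[0.901, 0.434, -0.0], [0.434, -0.901, 0.0], [-0.0, -0.0, -1.0]]
force: [1.4, -1.1, 0.1]
gripper_width: 0.0384
gripper_force: 0.0
(295, 190) [0.58847195 0.07776605 0.03      ]
(313, 195) [0.58557584 0.06859788 0.0335    ]
(173, 190) [0.58915171 0.13939199 0.03      ]
(170, 190) [0.58791321 0.13952003 0.046     ]
[ 320.72391323 -168.80852403   22.5597182 ] [[0.901, 0.434, -0.0], [0.434, -0.901, 0.0], [-0.0, -0.0, -1.0]]
```

```bash
python3 -m handwheel '{"hand":[255,255,255,255,255,255,255,255],"xyz":[[36,-19,3],[73,-38,6],[109,-57,9],[146,-76,12],[182,-96,15],[218,-115,18],[255,-134,20],[290,-152,22]],"rotation":[[0,0,0],[0,0,0],[0,0,0],[0,0,0],[0,0,0],[0,0,0],[0,0,0],[0,0,0]]}'
python3 - <<'E'
from h import *
s=state();a,d=grab_frame('wrist');cv2.imwrite('pics/w1.png',a)
for c in(RED,((22,120,120),(34,255,255))):
  for b in blobs(a,*c,40)[:3]:print(b[0],b[1],plane('wrist',b[0],.1,s))
d=np.array([.6027,-.0479,.2])-s['ee_pos'];print(s['ee_pos'],s['orientation'].T@d*1000)
E
```

```text
time_s: 1.43
ee_pos: [0.5827, -0.0763, 0.2002]
orientation: [[0.901, 0.434, -0.001], [0.434, -0.901, 0.0], [-0.001, -0.0, -1.0]]
force: [-0.6, -0.2, 0.6]
gripper_width: 0.0004
gripper_force: 0.0
[264.4 185.9] [249, 160, 29, 50, 617] [ 0.5739109  -0.02317302  0.1       ]
[ 0.58267502 -0.07625786  0.20024451] [ 30.33885807 -16.87381465   0.23602282]
```

View pics/w1.png

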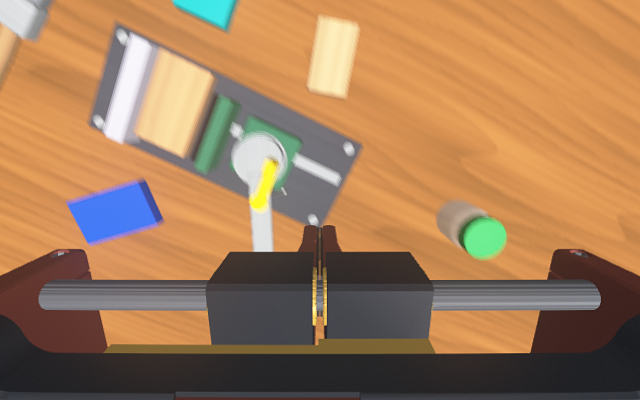

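The wrist view shows the yellow lever with its pivot at (259,203) and the tab top at about (271,166). The fingers point at (320,235).

```bash
python3 - <<'E'
from h import *
s=state();a=cv2.imread('pics/w1.png')
print('tab',plane('wrist',(271,166),.106,s),'piv',plane('wrist',(259,203),.08,s))
E
python3 -m handwheel '{"hand":[255,255,255,255,255,255,255,255],"xyz":[[15,-8,0],[30,-17,0],[30,-17,30],[30,-17,60],[30,-17,90],[30,-17,113],[30,-17,113],[30,-17,113]],"rotation":[[0,0,0],[0,0,0],[0,0,0],[0,0,0],[0,0,0],[0,0,0],[0,0,0],[0,0,0]]}'
```

```text
tab [ 0.59907925 -0.01713273  0.106     ] piv [ 0.55380614 -0.01868653  0.08      ]
time_s: 2.15
ee_pos: [0.6006, -0.0501, 0.0866]
orientation: [[0.901, 0.433, -0.003], [0.433, -0.901, 0.0], [-0.003, -0.002, -1.0]]
force: [0.7, 0.2, 0.4]
gripper_width: 0.0006
gripper_force: 0.0
```

```bash
python3 -m handwheel '{"hand":[255,255,255,255,255,255,255,255],"xyz":[[0,-4,0],[0,-8,0],[0,-12,0],[0,-16,0],[0,-20,0],[0,-23,0],[0,-26,0],[0,-28,0]],"rotation":[[0,0,0],[0,0,0],[0,0,0],[0,0,0],[0,0,0],[0,0,0],[0,0,0],[0,0,0]]}'
python3 -m handwheel '{"hand":[255,255,255,255,255,255,255,255],"xyz":[[0,-2,0],[0,-4,0],[0,-6,0],[0,-8,0],[0,-9,0],[0,-10,0],[0,-10,0],[0,-10,0]],"rotation":[[0,0,0],[0,0,0],[0,0,0],[0,0,0],[0,0,0],[0,0,0],[0,0,0],[0,0,0]]}'
python3 - <<'E'
from h import *
a,d=grab_frame('top');cv2.imwrite('pics/t2.png',cv2.resize(a[180:280,240:380],None,fx=5,fy=5,interpolation=2))
E
```

```text
time_s: 2.82
ee_pos: [0.589, -0.0244, 0.0877]
orientation: [[0.901, 0.433, -0.001], [0.433, -0.901, 0.0], [-0.0, -0.0, -1.0]]
force: [0.5, -0.3, 0.4]
gripper_width: 0.0008
gripper_force: 0.2
time_s: 3.48
ee_pos: [0.5851, -0.0159, 0.0877]
orientation: [[0.901, 0.433, -0.0], [0.433, -0.901, 0.0], [-0.0, -0.0, -1.0]]
force: [-0.3, 0.7, 0.0]
gripper_width: 0.0006
gripper_force: 0.0
```

View pics/t2.png

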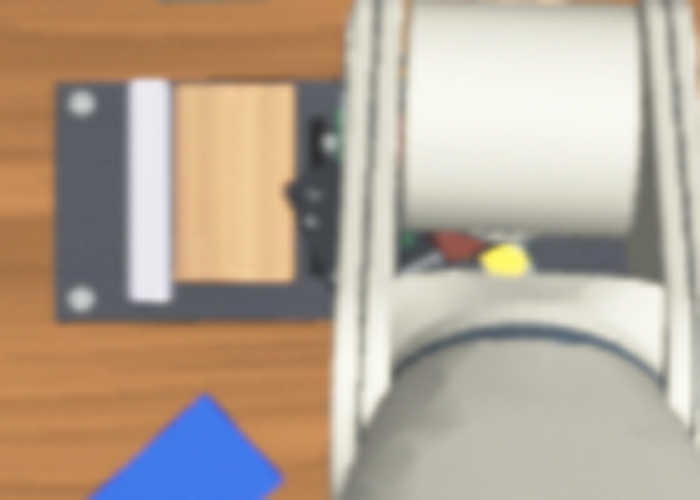

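The arm hides the lever in the top view, so I'll check with the wrist camera.

Run:
```python
from h import *
s=state();a,d=grab_frame('wrist');cv2.imwrite('pics/w2.png',a)
for b in blobs(a,(22,120,120),(34,255,255),40)[:3]:print(b[0],b[1],plane('wrist',b[0],.1,s))
```

```text
[280.  241.2] [263, 226, 36, 26, 625] [0.58137201 0.0069361  0.1       ]
```

View pics/w2.png

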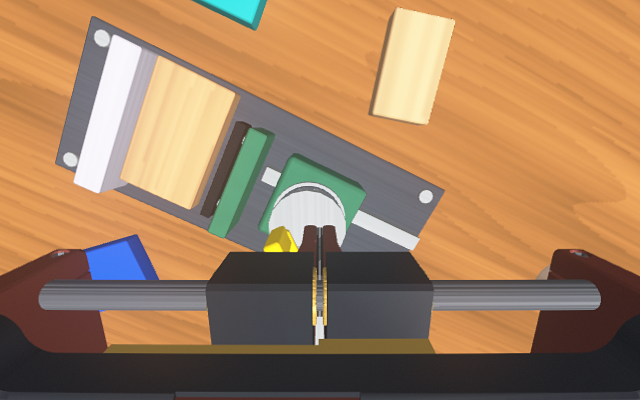

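The tab is now at (280,241), which is world (0.581, 0.007), the full-flip position. Next I lift and move over the knob, with the fingers half open.

```bash
python3 -m handwheel '{"hand":[255,255,110,110,110,110,110,110],"xyz":[[0,6,0],[0,6,-30],[0,6,-65],[-30,-1,-65],[-60,-3,-65],[-90,-6,-65],[-121,-8,-65],[-121,-8,-65]],"rotation":[[0,0,0],[0,0,0],[0,0,0],[0,0,0],[0,0,0],[0,0,0],[0,0,0],[0,0,0]]}'
python3 - <<'E'
from h import *
s=state();a,d=grab_frame('wrist')
for b in blobs(a,(0,140,60),(7,255,255),30)[:3]:print(b[0],b[1],plane('wrist',b[0],.11,s))
t,_=grab_frame('scene')
for c in(RED,YEL):
  for b in blobs(t,*c,20)[:3]:print(b[0],b[1])
d=np.array([.4725,-.0612,.083])-s['ee_pos'];print(s['ee_pos'],s['orientation'].T@d*1000,s['gripper_width'])
E
```

```text
time_s: 4.25
ee_pos: [0.4671, -0.0622, 0.1521]
orientation: [[0.902, 0.432, -0.005], [0.432, -0.902, 0.0], [-0.005, -0.002, -1.0]]
force: [-0.4, -0.0, -0.1]
gripper_width: 0.0368
gripper_force: 0.0
[322.8 203.7] [306, 189, 35, 43, 625] [ 0.48030124 -0.05854025  0.11      ]
[ 41.5 260.6] [34, 257, 15, 10, 39] [0.3414096  0.12226411 0.11      ]
[247.5 163.3] [233, 146, 25, 30, 216]
[246.7 105.3] [236, 94, 24, 24, 135]
[256.9  85.1] [255, 81, 6, 10, 35]
[294.  188.3] [280, 182, 26, 12, 177]
[ 0.46711059 -0.06215192  0.15210318] [ 5.58343578  1.6385364  69.07489678] 0.03678524228419298
```

```bash
python3 -m handwheel '{"hand":[110,110,110,110,168,168,168,168],"xyz":[[5,0,0],[5,0,20],[5,0,45],[5,0,69],[5,0,69],[5,0,69],[5,0,69],[5,0,69]],"rotation":[[0,0,0],[0,0,0],[0,0,0],[0,0,0],[0,0,0],[0,0,0],[0,0,0],[0,0,0]]}'
python3 - <<'E'
from h import *
s=state();ax=np.array([.5844,-.0077]);v=s['ee_pos'][:2]-ax;print(np.hypot(*v),np.arctan2(-v[1],-v[0]),s['force'],s['gripper_width'],s['gripper_force'])
E
```

```text
time_s: 5.02
ee_pos: [0.4786, -0.0589, 0.0848]
orientation: [[0.901, 0.433, 0.002], [0.433, -0.901, -0.0], [0.002, 0.001, -1.0]]
force: [-0.1, 0.5, -0.7]
gripper_width: 0.0304
gripper_force: 0.0
0.1175334965071365 0.4510950929579448 [-0.06382504  0.48168434 -0.68062475] 0.030441350298103693 0.0
```

```bash
python3 -m handwheel '{"hand":[168,168,168,168,168,168,168,168],"xyz":[[-6,0,0],[-6,0,0],[-6,0,0],[-6,0,0],[-6,0,0],[-6,0,0],[-6,0,0],[-6,0,0]],"rotation":[[0,0,0],[0,0,0],[0,0,0],[0,0,0],[0,0,0],[0,0,0],[0,0,0],[0,0,0]]}'
python3 -m handwheel '{"hand":[168,168,168,168,168,168,168,168],"xyz":[[0.8,-14.2,0],[3.2,-28.1,0],[7.2,-41.7,0],[12.7,-54.8,0],[19.6,-67.2,0],[27.9,-78.7,0],[37.4,-89.2,0],[48,-98.5,0]],"rotation":[[0,0,6.5],[0,0,13],[0,0,19.5],[0,0,26],[0,0,32.5],[0,0,39],[0,0,45.5],[0,0,52]]}'
python3 -m handwheel '{"hand":[168,168,168,168,168,168,168,168],"xyz":[[0,-3,0],[0,-5,0],[0,-5,0],[0,-5,0],[0,-5,0],[0,-5,0],[0,-5,0],[0,-5,0]],"rotation":[[0,0,0],[0,0,0],[0,0,0],[0,0,0],[0,0,0],[0,0,0],[0,0,0],[0,0,0]]}'
cat >> h.py <<'E'
def rep():
    s=state();v=s['ee_pos'][:2]-np.array([.5844,-.0077]);R=s['orientation']
    print('r',np.hypot(*v).round(4),'th',np.arctan2(-v[1],-v[0]).round(3),'yaw',np.arctan2(R[1,0],R[0,0]).round(3),'Ftool',(R.T@s['force']).round(1),'z',s['ee_pos'][2].round(4),'t',round(s['time_s'],2),s['gripper_width'].round(4),s['gripper_force'])
E
python3 - <<'E'
from h import *
rep();s=state()
a,d=grab_frame('wrist');cv2.imwrite('pics/w3.png',a)
for c in(RED,((22,120,120),(34,255,255))):
  for b in blobs(a,*c,30)[:3]:print(b[0],b[1],plane('wrist',b[0],.1,s))
E
```

```text
time_s: 5.68
ee_pos: [0.4718, -0.0615, 0.0837]
orientation: [[0.901, 0.433, -0.0], [0.433, -0.901, 0.0], [-0.0, -0.0, -1.0]]
force: [1.1, -1.0, -0.8]
gripper_width: 0.0298
gripper_force: 0.0
time_s: 6.35
ee_pos: [0.4718, 0.0486, 0.0835]
orientation: [[0.894, -0.449, -0.001], [-0.449, -0.894, -0.0], [-0.001, 0.001, -1.0]]
force: [-0.2, -1.1, 0.2]
gripper_width: 0.03
gripper_force: 0.3
time_s: 7.02
ee_pos: [0.4745, 0.0522, 0.0837]
orientation: [[0.896, -0.444, -0.0], [-0.444, -0.896, 0.0], [-0.0, 0.0, -1.0]]
force: [-0.1, -0.7, 0.4]
gripper_width: 0.0304
gripper_force: 0.0Traceback (most recent call last):
  File "<stdin>", line 2, in <module>
  File "h.py", line 25, in rep
    print('r',np.hypot(*v).round(4),'th',np.arctan2(-v[1],-v[0]).round(3),'yaw',np.arctan2(R[1,0],R[0,0]).round(3),'Ftool',(R.T@s['force']).round(1),'z',s['ee_pos'][2].round(4),'t',round(s['time_s'],2),s['gripper_width'].round(4),s['gripper_force'])
                                                                                                                                                                                                          ^^^^^^^^^^^^^^^^^^^^^^^^
AttributeError: 'float' object has no attribute 'round'
```

```bash
sed -i "s/s\['gripper_width'\].round(4),s\['gripper_force'\]/s['gripper_width'],s['gripper_force']/" h.py
python3 - <<'E'
from h import *
rep();s=state()
a,d=grab_frame('wrist');cv2.imwrite('pics/w3.png',a)
for c in(RED,((22,120,120),(34,255,255))):
  for b in blobs(a,*c,30)[:3]:print(b[0],b[1],plane('wrist',b[0],.1,s))
E
```

```text
r 0.1252 th -0.499 yaw -0.46 Ftool [ 0.2  0.6 -0.4] z 0.0837 t 7.02 0.030444718948469344 0.0
[316.7 246.5] [291, 221, 52, 59, 1810] [0.47947002 0.05183489 0.1       ]
[315.7  59.2] [295, 0, 45, 117, 2706] [0.56448809 0.01009539 0.1       ]
[254.  307.2] [252, 290, 5, 34, 92] [0.46133693 0.10193869 0.1       ]
[385.1 302.9] [384, 291, 3, 27, 47] [0.42993969 0.0318528  0.1       ]
```

View pics/w3.png

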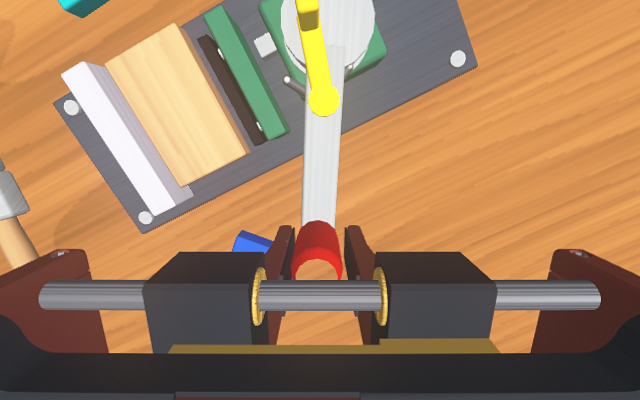

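The knob sits between the fingers at (317,247). The lever is tilted to the tightening side and the handle is at about -0.48. Now the first tightening stroke.

```bash
python3 -m handwheel '{"hand":[168,168,168,168,168,168,168,168],"xyz":[[0.3,8.7,0],[1.2,17.4,0],[2.7,26,0],[4.8,34.5,0],[7.5,42.8,0],[10.8,50.8,0],[14.6,58.7,0],[19,66.2,0]],"rotation":[[0,0,-4],[0,0,-8],[0,0,-12],[0,0,-16],[0,0,-20],[0,0,-24],[0,0,-28],[0,0,-32]]}'; python3 -c "from h import *;rep()"
python3 -m handwheel '{"hand":[168,168,168,168,168,168,168,168],"xyz":[[0.3,8.7,0],[1.2,17.4,0],[2.7,26,0],[4.8,34.5,0],[7.5,42.8,0],[9.1,46.8,0],[9.1,46.8,0],[9.1,46.8,0]],"rotation":[[0,0,-4],[0,0,-8],[0,0,-12],[0,0,-16],[0,0,-20],[0,0,-22],[0,0,-22],[0,0,-22]]}'
cat > gap.py <<'E'
from h import *
rep()
E
python3 gap.py
```

```text
time_s: 7.73
ee_pos: [0.4616, -0.0155, 0.0836]
orientation: [[0.995, 0.102, -0.001], [0.102, -0.995, 0.0], [-0.001, -0.0, -1.0]]
force: [-1.3, 3.6, 0.3]
gripper_width: 0.0296
gripper_force: 1.8
r 0.1231 th 0.064 yaw 0.102 Ftool [-1.  -3.7 -0.3] z 0.0836 t 7.73 0.02963237004008562 1.8321522076803376
time_s: 8.4
ee_pos: [0.4732, -0.06, 0.0833]
orientation: [[0.886, 0.464, -0.005], [0.464, -0.886, 0.002], [-0.004, -0.004, -1.0]]
force: [-6.4, 7.6, 7.3]
gripper_width: 0.0299
gripper_force: 4.7
r 0.1229 th 0.44 yaw 0.482 Ftool [-2.2 -9.7 -7.3] z 0.0833 t 8.4 0.02990291754755574 4.654745010193437
```

```bash
cat > gap.py <<'E'
from h import *
rep();s=state()
a,d=grab_frame('wrist');cv2.imwrite('pics/g%d.png'%(s['time_s']*100),a)
for b in blobs(a,(55,70,20),(90,255,200),150)[:4]:
    c=max(cv2.findContours(b[2].astype(np.uint8),0,2)[0],key=cv2.contourArea)
    r=cv2.minAreaRect(c);P=np.array([plane('wrist',q,.04,s)[:2]-[.5844,-.0077] for q in cv2.boxPoints(r)])*1000
    print(b[0],b[1],P.round(1).tolist())
t,_=grab_frame('top');cv2.imwrite('pics/tg.png',t)
E
python3 -m handwheel '{"hand":[168,168,168,168,168,168,168,168],"xyz":[[0.2,4.4,0],[0.5,10,0],[0.9,13,0],[0.9,13,0],[0.9,13,0],[0.9,13,0],[0.9,13,0],[0.9,13,0]],"rotation":[[0,0,-2],[0,0,-4],[0,0,-6],[0,0,-6],[0,0,-6],[0,0,-6],[0,0,-6],[0,0,-6]]}'
python3 gap.py
```

```text
time_s: 9.07
ee_pos: [0.4792, -0.0708, 0.0832]
orientation: [[0.832, 0.554, -0.007], [0.554, -0.832, 0.002], [-0.005, -0.006, -1.0]]
force: [-8.1, 6.2, 6.7]
gripper_width: 0.0303
gripper_force: 4.9
r 0.1226 th 0.54 yaw 0.587 Ftool [-3.3 -9.7 -6.7] z 0.0832 t 9.07 0.030274869635864416 4.923883480369113
[231.2  22. ] [200, 0, 67, 56, 2269] [[-44.4, 74.4], [-5.8, 73.3], [-2.1, 46.1], [-41.2, 46.0]]
[374.4  42.9] [345, 0, 54, 102, 1231] [[-25.3, -25.7], [36.4, -10.2], [41.8, -28.2], [-20.0, -45.3]]
[279.   45.2] [266, 18, 33, 54, 551] [[-16.8, 42.7], [-5.5, 33.0], [-26.0, 7.0], [-37.8, 17.0]]
[633.8 226.4] [626, 202, 14, 47, 472] [[34.5, -245.8], [40.0, -254.1], [15.0, -283.8], [9.2, -275.2]]
```

```bash
cat > plan.py <<'E'
import sys
from h import *
s=state();R=s['orientation'];ax=np.array([.5844,-.0077]);y0=np.arctan2(R[1,0],R[0,0])
for th in map(float,sys.argv[1:]):
    p=np.r_[ax-.125*np.array([np.cos(th),np.sin(th)]),.0835]
    print(th,(R.T@(p-s['ee_pos'])*1000).round(1).tolist(),round(np.degrees(y0-th),1))
E
python3 plan.py .45 .36 .25 .14 .03 -.08 -.19 -.3 -.41 -.52 -.57
```

```text
0.45 [-1.3, -11.3, -0.3] 7.9
0.36 [0.8, -22.4, -0.2] 13.0
0.25 [4.6, -35.6, -0.2] 19.3
0.14 [9.8, -48.3, -0.1] 25.6
0.03 [16.5, -60.3, -0.1] 31.9
-0.08 [24.4, -71.6, -0.1] 38.2
-0.19 [33.5, -81.9, -0.0] 44.5
-0.3 [43.6, -91.1, -0.0] 50.8
-0.41 [54.7, -99.2, -0.0] 57.2
-0.52 [66.7, -106.0, -0.1] 63.5
-0.57 [72.3, -108.7, -0.1] 66.3
```

```bash
python3 -m handwheel '{"hand":[168,168,168,168,168,168,168,168],"xyz":[[-1.3,-11.3,0],[0.8,-22.4,0],[4.6,-35.6,0],[9.8,-48.3,0],[16.5,-60.3,0],[24.4,-71.6,0],[33.5,-81.9,0],[43.6,-91.1,0]],"rotation":[[0,0,6.5],[0,0,13],[0,0,19.3],[0,0,25.6],[0,0,31.9],[0,0,38.2],[0,0,44.5],[0,0,50.8]]}'; python3 plan.py -.39 -.48 -.54 -.57 -.59
```

```text
time_s: 9.83
ee_pos: [0.4679, 0.0285, 0.0836]
orientation: [[0.954, -0.3, -0.001], [-0.3, -0.954, -0.0], [-0.001, 0.0, -1.0]]
force: [0.4, -0.3, -2.3]
gripper_width: 0.0299
gripper_force: 0.2
-0.39 [-2.5, -11.1, 0.1] 4.9
-0.48 [-1.1, -22.2, 0.1] 10.1
-0.54 [0.4, -29.6, 0.1] 13.5
-0.57 [1.4, -33.2, 0.1] 15.2
-0.59 [2.1, -35.6, 0.1] 16.4
```

```bash
python3 -m handwheel '{"hand":[168,168,168,168,168,168,168,168],"xyz":[[-2.5,-11.1,0],[-1.1,-22.2,0],[0.4,-29.6,0],[1.4,-33.2,0],[1.4,-33.2,0],[1.4,-33.2,0],[1.4,-33.2,0],[1.4,-33.2,0]],"rotation":[[0,0,5],[0,0,10],[0,0,13.5],[0,0,15],[0,0,15],[0,0,15],[0,0,15],[0,0,15]]}'; python3 gap.py; python3 plan.py -.5 -.42 -.34 -.26 -.18 -.1 -.02 .06 .14 .22 .3
```

```text
time_s: 10.5
ee_pos: [0.4794, 0.059, 0.0837]
orientation: [[0.847, -0.532, -0.0], [-0.532, -0.847, -0.0], [-0.0, 0.0, -1.0]]
force: [0.4, -0.0, 0.2]
gripper_width: 0.03
gripper_force: 0.0
r 0.1244 th -0.566 yaw -0.561 Ftool [ 0.4 -0.2 -0.2] z 0.0837 t 10.5 0.03003318063670628 0.0
[239.5  84.3] [193, 23, 95, 126, 3494] [[48.0, 70.1], [46.9, 52.5], [-40.7, 51.7], [-40.7, 71.0]]
[95.4 20.9] [62, 0, 71, 46, 1136] [[91.4, 144.0], [92.5, 91.2], [82.9, 89.9], [81.3, 143.2]]
[270.5  34.6] [250, 0, 50, 86, 1090] [[41.2, 30.5], [35.8, 12.7], [-16.6, 26.0], [-11.3, 45.1]]
[368.1  45.8] [349, 18, 33, 53, 556] [[-25.8, -5.5], [-5.5, -31.2], [-16.8, -41.0], [-37.8, -15.5]]
-0.5 [-0.4, 8.3, 0.2] -3.5
-0.42 [0.6, 18.3, 0.2] -8.1
-0.34 [2.4, 28.1, 0.2] -12.7
-0.26 [4.9, 37.8, 0.2] -17.2
-0.18 [8.3, 47.2, 0.2] -21.8
-0.1 [12.4, 56.3, 0.2] -26.4
-0.02 [17.2, 65.1, 0.2] -31.0
0.06 [22.7, 73.5, 0.2] -35.6
0.14 [28.8, 81.3, 0.2] -40.2
0.22 [35.5, 88.7, 0.2] -44.7
0.3 [42.9, 95.5, 0.2] -49.3
```

```bash
python3 -c "
import cv2
a=cv2.imread('pics/g1050.png')[40:200,60:320];cv2.imwrite('pics/v8.png',cv2.resize(a,None,fx=3,fy=3,interpolation=2))"
```

```text
(no output)
```

View pics/v8.png

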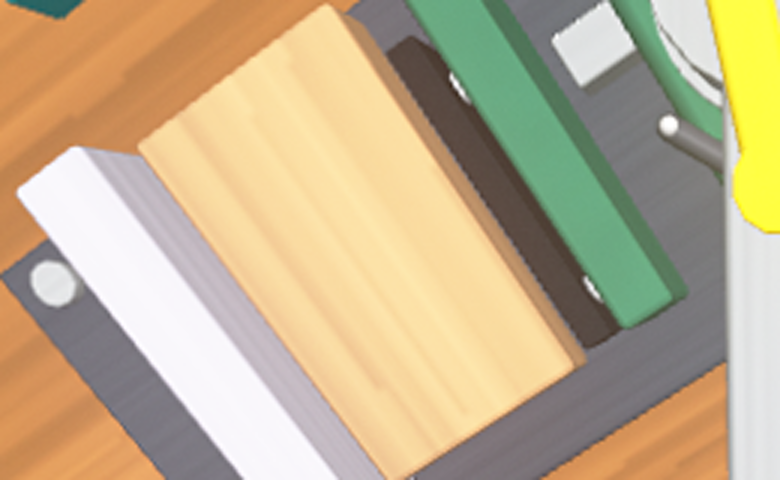

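The crop shows the pad's front edge running from (388,48) to (588,347). The board's near top edge runs from (333,3) to (575,360), so only a small gap is left.

Run:
```python
from h import *
s=state();q=lambda u,v:(u/3+60-.3,v/3+40-.3)
for n,p,z in(('board near',(333,3),.03),('board near',(577,362),.03),('pad',(388,48),.0335),('pad',(586,347),.0335),('bf',(138,147),.03),('bf',(388,480),.03),('fence top near',(78,147),.046)):
    print(n,(plane('wrist',q(*p),z,s)-[.5844,-.0077,0])[:2].round(4))
```

```text
board near [0.0563 0.0866]
board near [-0.0404  0.0868]
pad [0.0407 0.081 ]
pad [-0.0386  0.0819]
bf [0.0572 0.1459]
bf [-0.0391  0.1466]
fence top near [0.0566 0.1487]
```

```bash
python3 -m handwheel '{"hand":[168,168,168,168,168,168,168,168],"xyz":[[-0.4,8.3,0],[0.6,18.3,0],[2.4,28.1,0],[4.9,37.8,0],[8.3,47.2,0],[12.4,56.3,0],[17.2,65.1,0],[22.7,73.5,0]],"rotation":[[0,0,-3.5],[0,0,-8.1],[0,0,-12.7],[0,0,-17.2],[0,0,-21.8],[0,0,-26.4],[0,0,-31],[0,0,-35.6]]}'; python3 -c "from h import *;rep()";python3 plan.py .14 .22 .3 .38 .45 .5 .55 .59
```

```text
time_s: 11.27
ee_pos: [0.4596, -0.0146, 0.0837]
orientation: [[0.998, 0.063, 0.0], [0.063, -0.998, 0.002], [0.0, -0.002, -1.0]]
force: [2.5, 10.7, -1.8]
gripper_width: 0.0303
gripper_force: 5.3
r 0.125 th 0.055 yaw 0.063 Ftool [  3.1 -10.5   1.8] z 0.0837 t 11.27 0.030281240873583536 5.256839323556051
0.14 [0.4, 10.6, 0.1] -4.4
0.22 [1.6, 20.5, 0.1] -9.0
0.3 [3.5, 30.3, 0.1] -13.6
0.38 [6.2, 40.0, 0.1] -18.2
0.45 [9.3, 48.2, 0.1] -22.2
0.5 [11.8, 53.9, 0.1] -25.0
0.55 [14.5, 59.5, 0.1] -27.9
0.59 [17.0, 63.9, 0.1] -30.2
```

```bash
python3 -m handwheel '{"hand":[168,168,168,168,168,168,168,168],"xyz":[[0.4,10.6,0],[1.6,20.5,0],[3.5,30.3,0],[6.2,40,0],[9.3,48.2,0],[11.8,53.9,0],[14.5,59.5,0],[14.5,59.5,0]],"rotation":[[0,0,-4.4],[0,0,-9],[0,0,-13.6],[0,0,-18.2],[0,0,-22.2],[0,0,-25],[0,0,-27.9],[0,0,-27.9]]}'; python3 -c "from h import *;rep()";python3 plan.py .45 .36 .25 .14 .03 -.08 -.19 -.3
```

```text
time_s: 11.93
ee_pos: [0.4778, -0.073, 0.0836]
orientation: [[0.853, 0.521, -0.001], [0.521, -0.853, 0.002], [0.001, -0.002, -1.0]]
force: [1.2, 10.2, 1.7]
gripper_width: 0.0302
gripper_force: 4.1
r 0.125 th 0.55 yaw 0.548 Ftool [ 6.3 -8.  -1.7] z 0.0836 t 11.93 0.03021657872968552 4.056940064183436
0.45 [0.6, -12.5, 0.1] 5.6
0.36 [2.2, -23.6, 0.1] 10.8
0.25 [5.5, -36.9, 0.2] 17.1
0.14 [10.3, -49.8, 0.2] 23.4
0.03 [16.4, -62.1, 0.2] 29.7
-0.08 [23.9, -73.7, 0.3] 36.0
-0.19 [32.6, -84.3, 0.3] 42.3
-0.3 [42.4, -94.0, 0.3] 48.6
```

```bash
python3 -m handwheel '{"hand":[168,168,168,168,168,168,168,168],"xyz":[[0.6,-12.5,0],[2.2,-23.6,0],[5.5,-36.9,0],[10.3,-49.8,0],[16.4,-62.1,0],[23.9,-73.7,0],[32.6,-84.3,0],[42.4,-94,0]],"rotation":[[0,0,5.6],[0,0,10.8],[0,0,17.1],[0,0,23.4],[0,0,29.7],[0,0,36],[0,0,42.3],[0,0,48.6]]}'; python3 -m handwheel '{"hand":[168,168,168,168,168,168,168,168],"xyz":[[-2.2,-11.1,0],[-1.1,-22.2,0],[0.4,-29.6,0],[1.4,-33.2,0],[1.4,-33.2,0],[1.4,-33.2,0],[1.4,-33.2,0],[1.4,-33.2,0]],"rotation":[[0,0,5],[0,0,10],[0,0,13.5],[0,0,15],[0,0,15],[0,0,15],[0,0,15],[0,0,15]]}'; python3 gap.py;python3 -c "
import cv2
a=cv2.imread(sorted(__import__('glob').glob('pics/g1[0-9]*.png'))[-1])[40:200,60:320];cv2.imwrite('pics/v9.png',cv2.resize(a,None,fx=3,fy=3,interpolation=2))"; ls pics/g*; python3 plan.py -.5 -.42 -.34 -.26 -.18 -.1 -.02 .06
```

```text
time_s: 12.6
ee_pos: [0.4645, 0.0292, 0.0836]
orientation: [[0.953, -0.302, -0.001], [-0.302, -0.953, -0.0], [-0.001, 0.0, -1.0]]
force: [-0.2, -1.1, -0.1]
gripper_width: 0.0298
gripper_force: 0.3
time_s: 13.27
ee_pos: [0.4761, 0.0598, 0.0837]
orientation: [[0.846, -0.533, -0.0], [-0.533, -0.846, -0.0], [-0.0, 0.0, -1.0]]
force: [-0.0, 0.5, -0.8]
gripper_width: 0.03
gripper_force: 0.0
r 0.1276 th -0.557 yaw -0.562 Ftool [-0.2 -0.4  0.8] z 0.0837 t 13.27 0.029966764669204088 0.0
[231.4  84.2] [183, 22, 98, 127, 3665] [[48.2, 75.7], [47.2, 57.6], [-40.4, 56.2], [-40.5, 76.1]]
[90. 19.] [54, 0, 71, 42, 1052] [[94.4, 145.1], [90.5, 94.6], [78.1, 94.8], [81.7, 145.9]]
[268.3  31.6] [247, 0, 52, 81, 1024] [[39.2, 31.2], [35.3, 15.7], [-16.9, 25.7], [-13.1, 42.3]]
[366.  40.] [347, 11, 33, 54, 572] [[-25.6, -5.8], [-4.9, -31.6], [-16.1, -41.4], [-37.4, -15.9]]
pics/g1050.png
pics/g1326.png
pics/g906.png
-0.5 [2.8, 7.2, 0.2] -3.6
-0.42 [3.9, 17.1, 0.2] -8.2
-0.34 [5.7, 27.0, 0.2] -12.8
-0.26 [8.3, 36.6, 0.2] -17.3
-0.18 [11.6, 46.0, 0.2] -21.9
-0.1 [15.7, 55.2, 0.2] -26.5
-0.02 [20.5, 63.9, 0.2] -31.1
0.06 [26.0, 72.3, 0.2] -35.7
```

View pics/v9.png

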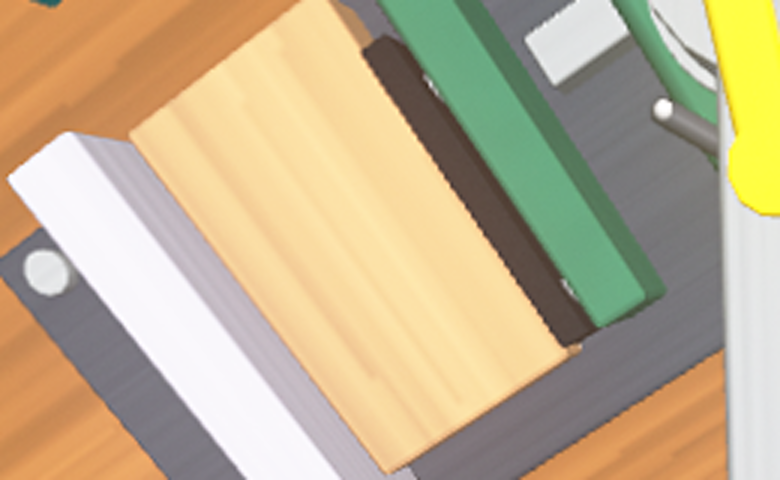

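The pad edge, (365,48) to (568,347), now meets the board's near edge.

Run:
```python
from h import *
s=state();q=lambda u,v:(u/3+60-.3,v/3+40-.3)
for n,p,z in(('board near',(330,0),.03),('board near',(575,350),.03),('pad',(365,48),.0335),('pad',(566,347),.0335),('bf',(130,133),.03),('bf',(385,472),.03),('fence top near',(68,132),.046)):
    print(n,(plane('wrist',q(*p),z,s)-[.5844,-.0077,0])[:2].round(4))
```

```text
board near [0.0538 0.0873]
board near [-0.041   0.0861]
pad [0.0401 0.0859]
pad [-0.0393  0.0867]
bf [0.0573 0.1458]
bf [-0.0402  0.1465]
fence top near [0.0569 0.1488]
```

```bash
python3 -m handwheel '{"hand":[168,168,168,168,168,168,168,168],"xyz":[[2.8,7.2,0],[3.9,17.1,0],[5.7,27,0],[5.7,27,0],[5.7,27,0],[5.7,27,0],[5.7,27,0],[5.7,27,0]],"rotation":[[0,0,-3.6],[0,0,-8.2],[0,0,-12.8],[0,0,-12.8],[0,0,-12.8],[0,0,-12.8],[0,0,-12.8],[0,0,-12.8]]}'; python3 -c "from h import *;rep()";python3 plan.py -.28 -.22 -.16 -.1 -.04 .02 .08 .14
```

```text
time_s: 14.03
ee_pos: [0.4666, 0.0345, 0.0836]
orientation: [[0.943, -0.333, -0.0], [-0.333, -0.943, -0.0], [-0.0, 0.0, -1.0]]
force: [-1.6, -0.0, 0.6]
gripper_width: 0.0297
gripper_force: 0.6
r 0.1251 th -0.344 yaw -0.34 Ftool [-1.5  0.5 -0.6] z 0.0836 t 14.03 0.029650307766290653 0.6173035977963082
-0.28 [0.3, 8.0, 0.1] -3.4
-0.22 [1.0, 15.5, 0.1] -6.9
-0.16 [2.1, 22.9, 0.1] -10.3
-0.1 [3.7, 30.2, 0.1] -13.7
-0.04 [5.7, 37.5, 0.1] -17.2
0.02 [8.1, 44.6, 0.1] -20.6
0.08 [10.9, 51.5, 0.1] -24.0
0.14 [14.2, 58.2, 0.1] -27.5
```

Not biting yet, so I continue to about 0.08.

```bash
python3 -m handwheel '{"hand":[168,168,168,168,168,168,168,168],"xyz":[[0.3,8,0],[1,15.5,0],[2.1,22.9,0],[3.7,30.2,0],[5.7,37.5,0],[8.1,44.6,0],[8.1,44.6,0],[8.1,44.6,0]],"rotation":[[0,0,-3.4],[0,0,-6.9],[0,0,-10.3],[0,0,-13.7],[0,0,-17.2],[0,0,-20.6],[0,0,-20.6],[0,0,-20.6]]}'; python3 -c "from h import *;rep()";python3 plan.py .08 .12 .16 .2 .24 .28
```

```text
time_s: 14.7
ee_pos: [0.4601, -0.0096, 0.0837]
orientation: [[1.0, 0.019, 0.001], [0.019, -1.0, 0.001], [0.001, -0.001, -1.0]]
force: [0.2, 7.4, -0.2]
gripper_width: 0.0302
gripper_force: 4.0
r 0.1243 th 0.015 yaw 0.019 Ftool [ 0.4 -7.4  0.2] z 0.0837 t 14.7 0.030206236129613952 3.9579338062321767
0.08 [-0.4, 8.1, 0.2] -3.5
0.12 [-0.0, 13.1, 0.2] -5.8
0.16 [0.6, 18.0, 0.2] -8.1
0.2 [1.4, 23.0, 0.2] -10.4
0.24 [2.4, 27.9, 0.2] -12.7
0.28 [3.6, 32.7, 0.2] -15.0
```

```bash
python3 -m handwheel '{"hand":[168,168,168,168,168,168,168,168],"xyz":[[-0.2,4,0],[-0.4,8.1,0],[0,13.1,0],[0.6,18,0],[1.4,23,0],[2.4,27.9,0],[2.4,27.9,0],[2.4,27.9,0]],"rotation":[[0,0,-1.8],[0,0,-3.5],[0,0,-5.8],[0,0,-8.1],[0,0,-10.4],[0,0,-12.7],[0,0,-12.7],[0,0,-12.7]]}'; python3 -c "from h import *;rep()";python3 plan.py .26 .28 .30 .32 .34 .36 .38
```

```text
time_s: 15.37
ee_pos: [0.4636, -0.0369, 0.0838]
orientation: [[0.971, 0.238, 0.002], [0.238, -0.971, 0.002], [0.002, -0.002, -1.0]]
force: [2.6, 11.5, -2.1]
gripper_width: 0.0303
gripper_force: 5.2
r 0.1243 th 0.237 yaw 0.24 Ftool [  5.3 -10.5   2.2] z 0.0838 t 15.37 0.030296503220406033 5.178202457609586
0.26 [-0.7, 2.8, 0.2] -1.1
0.28 [-0.6, 5.3, 0.2] -2.3
0.3 [-0.5, 7.8, 0.2] -3.4
0.32 [-0.3, 10.3, 0.2] -4.6
0.34 [-0.1, 12.8, 0.2] -5.7
0.36 [0.2, 15.3, 0.2] -6.9
0.38 [0.5, 17.8, 0.2] -8.0
```

```bash
python3 -m handwheel '{"hand":[168,168,168,168,168,168,168,168],"xyz":[[-0.4,1.4,0],[-0.7,2.8,0],[-0.6,5.3,0],[-0.5,7.8,0],[-0.3,10.3,0],[-0.3,10.3,0],[-0.3,10.3,0],[-0.3,10.3,0]],"rotation":[[0,0,-0.5],[0,0,-1.1],[0,0,-2.3],[0,0,-3.4],[0,0,-4.6],[0,0,-4.6],[0,0,-4.6],[0,0,-4.6]]}'; python3 -c "from h import *;rep()";python3 plan.py .34 .36 .38 .4 .42 .44 .46
```

```text
time_s: 16.03
ee_pos: [0.4663, -0.0465, 0.0837]
orientation: [[0.949, 0.315, 0.003], [0.315, -0.949, 0.002], [0.003, -0.001, -1.0]]
force: [4.8, 13.6, -3.6]
gripper_width: 0.0308
gripper_force: 5.8
r 0.1244 th 0.317 yaw 0.32 Ftool [  8.8 -11.4   3.6] z 0.0837 t 16.03 0.030757148176293946 5.788480400224216
0.34 [-0.6, 2.8, 0.2] -1.1
0.36 [-0.6, 5.3, 0.2] -2.3
0.38 [-0.4, 7.8, 0.2] -3.4
0.4 [-0.3, 10.3, 0.2] -4.6
0.42 [-0.0, 12.8, 0.2] -5.7
0.44 [0.2, 15.3, 0.2] -6.9
0.46 [0.6, 17.8, 0.2] -8.0
```

```bash
python3 -m handwheel '{"hand":[168,168,168,168,168,168,168,168],"xyz":[[0.3,1.4,0],[0.4,2.8,0],[0.5,5.3,0],[0.6,7.8,0],[0.6,7.8,0],[0.6,7.8,0],[0.6,7.8,0],[0.6,7.8,0]],"rotation":[[0,0,-0.5],[0,0,-1.1],[0,0,-2.3],[0,0,-3.4],[0,0,-3.4],[0,0,-3.4],[0,0,-3.4],[0,0,-3.4]]}'; python3 gap.py;python3 plan.py .4 .42 .44 .46
```

```text
time_s: 16.7
ee_pos: [0.4688, -0.0535, 0.0837]
orientation: [[0.929, 0.371, 0.002], [0.371, -0.929, 0.003], [0.003, -0.002, -1.0]]
force: [3.2, 14.5, -1.7]
gripper_width: 0.0303
gripper_force: 6.3
r 0.1244 th 0.377 yaw 0.38 Ftool [  8.4 -12.3   1.8] z 0.0837 t 16.7 0.030276447301927224 6.260207671439275
[212.6  30.4] [184, 0, 60, 71, 2829] [[-44.9, 82.6], [-0.3, 81.4], [3.1, 53.9], [-41.7, 53.7]]
[361.7  44.9] [338, 0, 47, 96, 1146] [[-26.4, -20.2], [34.9, -16.5], [36.4, -30.5], [-25.1, -35.3]]
[273.   52.7] [261, 23, 34, 51, 572] [[-13.6, 44.4], [-2.7, 33.1], [-25.4, 8.7], [-36.8, 20.3]]
0.4 [-0.7, 2.8, 0.2] -1.2
0.42 [-0.6, 5.3, 0.2] -2.3
0.44 [-0.5, 7.8, 0.2] -3.5
0.46 [-0.3, 10.3, 0.2] -4.6
```

```bash
python3 -m handwheel '{"hand":[168,168,168,168,168,168,168,168],"xyz":[[0.3,1.4,0],[0.4,2.8,0],[0.5,5.3,0],[0.6,7.8,0],[0.6,7.8,0],[0.6,7.8,0],[0.6,7.8,0],[0.6,7.8,0]],"rotation":[[0,0,-0.5],[0,0,-1.1],[0,0,-2.3],[0,0,-3.4],[0,0,-3.4],[0,0,-3.4],[0,0,-3.4],[0,0,-3.4]]}'; python3 gap.py;python3 plan.py .44 .46 .48
```

```text
time_s: 17.47
ee_pos: [0.4718, -0.0603, 0.0837]
orientation: [[0.905, 0.425, 0.001], [0.425, -0.905, 0.003], [0.002, -0.002, -1.0]]
force: [1.4, 15.8, -0.9]
gripper_width: 0.0299
gripper_force: 6.7
r 0.1243 th 0.437 yaw 0.439 Ftool [  8.  -13.8   0.9] z 0.0837 t 17.47 0.029948029807024875 6.715700891800225
[211.2  26.6] [182, 0, 62, 64, 2596] [[-44.8, 83.1], [-3.8, 81.9], [-0.1, 54.0], [-41.4, 53.8]]
[363.   42.6] [338, 0, 49, 98, 1212] [[-26.7, -22.0], [35.5, -14.5], [38.1, -30.0], [-24.3, -38.7]]
[272.2  50.5] [260, 22, 34, 52, 562] [[-15.1, 43.5], [-4.1, 33.0], [-25.9, 7.6], [-37.4, 18.3]]
0.44 [-0.7, 0.4, 0.2] -0.1
0.46 [-0.7, 2.9, 0.2] -1.2
0.48 [-0.6, 5.4, 0.2] -2.3
```

```bash
python3 -m handwheel '{"hand":[168,168,168,168,168,168,168,168],"xyz":[[0.2,1,0],[0.3,2,0],[0.3,3,0],[0.3,3,0],[0.3,3,0],[0.3,3,0],[0.3,3,0],[0.3,3,0]],"rotation":[[0,0,-0.5],[0,0,-1],[0,0,-1.3],[0,0,-1.3],[0,0,-1.3],[0,0,-1.3],[0,0,-1.3],[0,0,-1.3]]}'; python3 gap.py; python3 -c "
import cv2
a=cv2.imread('pics/'+sorted([f for f in __import__('os').listdir('pics') if f[0]=='g'],key=lambda f:int(f[1:-4]))[-1])[0:200,60:400];cv2.imwrite('pics/v10.png',cv2.resize(a,None,fx=2.3,fy=2.3))"
```

```text
time_s: 18.23
ee_pos: [0.473, -0.0627, 0.0837]
orientation: [[0.895, 0.445, 0.0], [0.445, -0.895, 0.003], [0.002, -0.003, -1.0]]
force: [1.2, 16.6, 0.3]
gripper_width: 0.0301
gripper_force: 7.2
r 0.1242 th 0.458 yaw 0.462 Ftool [  8.5 -14.4  -0.3] z 0.0837 t 18.23 0.030098277027300877 7.248193924315274
[211.1  25.2] [181, 0, 63, 62, 2504] [[-45.0, 83.2], [-5.1, 82.0], [-1.4, 53.9], [-41.6, 53.8]]
[363.6  42.3] [338, 0, 50, 99, 1235] [[-27.0, -22.6], [35.5, -14.2], [38.4, -29.8], [-24.3, -39.5]]
[272.1  49.5] [260, 22, 35, 52, 555] [[-16.1, 43.1], [-4.9, 33.1], [-26.0, 6.7], [-37.8, 17.0]]
```

View pics/v10.png

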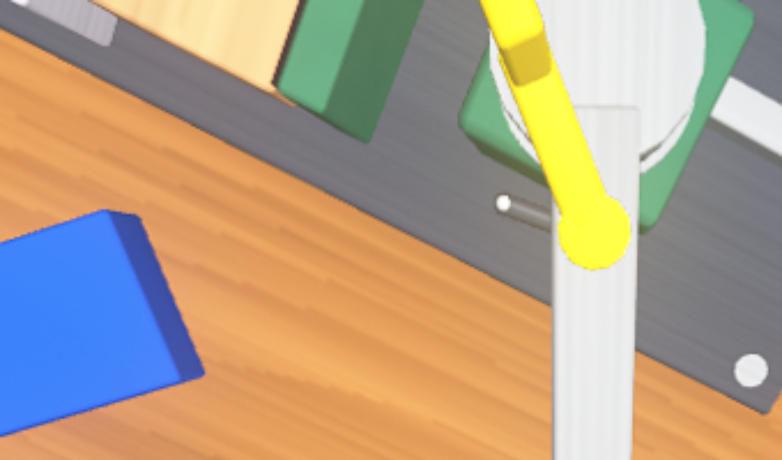

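The crop shows the lever well over to the tightening side and the pad squeezed between jaw and board. The held reading of 14.4 N corresponds to about 74 N of clamping load. Now release and retreat.

```bash
python3 -m handwheel '{"hand":[168,140,120,120,120,120,120,120],"xyz":[[0,-2,0],[0,-2,0],[0,-2,0],[0,-2,-20],[0,-2,-50],[0,-2,-80],[0,-2,-115],[0,-2,-150]],"rotation":[[0,0,0],[0,0,0],[0,0,0],[0,0,0],[0,0,0],[0,0,0],[0,0,0],[0,0,0]]}'; python3 -m handwheel '{"hand":[120,120,120,120,120,120,120,120],"xyz":[[-20,0,0],[-20,0,0],[-20,0,0],[-20,0,0],[-20,0,0],[-20,0,0],[-20,0,0],[-20,0,0]],"rotation":[[0,0,0],[0,0,0],[0,0,0],[0,0,0],[0,0,0],[0,0,0],[0,0,0],[0,0,0]]}'
python3 - <<'E'
from h import *
rep();s=state();a,d=grab_frame('wrist')
for c in(((0,140,60),(7,255,255)),((22,120,120),(34,255,255))):
  for b in blobs(a,*c,100)[:2]:print(b[0],b[1],plane('wrist',b[0],.1,s))
from station import ticket;print(ticket.hand_in())
E
```

```text
time_s: 19.0
ee_pos: [0.4718, -0.063, 0.2351]
orientation: [[0.894, 0.447, -0.0], [0.447, -0.894, 0.0], [-0.0, -0.0, -1.0]]
force: [1.1, -0.3, -0.7]
gripper_width: 0.0464
gripper_force: 0.0
time_s: 19.67
ee_pos: [0.4539, -0.0723, 0.2331]
orientation: [[0.894, 0.447, -0.001], [0.447, -0.894, 0.0], [-0.001, -0.001, -1.0]]
force: [-0.8, 0.3, -0.6]
gripper_width: 0.0465
gripper_force: 0.0
r 0.1456 th 0.459 yaw 0.464 Ftool [-0.5 -0.6  0.6] z 0.2331 t 19.67 0.0464656057594339 0.0
[272.8 161.1] [254, 150, 31, 29, 307] [ 0.46318617 -0.01373322  0.1       ]
[302.8  63.2] [295, 27, 17, 70, 815] [ 0.56095494 -0.00093435  0.1       ]
the job is handed in; nothing more can be done
None
```

The lever is over to the tightening side, the return stroke free-wheeled with almost no force at the knob, and the blank is clamped against the fence at about 74 N (estimated from the knob force). The gripper has let go and the job was handed in at about 20 s; no verdict came back.

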